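# Pack the sampling caddy

### The arm

A 6-joint arm with a two-finger parallel gripper is mounted at the origin on a cart in front of the work surface, level with it; the furniture and walls round the work are solid. World frame = base frame: x ahead of the robot, y to its left, z up, the work surface at z = 0. Lengths are in m, angles in rad, forces in N, time in s.
With the tool pointing down it reaches from about 0.35 to 0.975 m from the base axis. Payload 7.1 kg.
Tool frame: the origin (TCP) lies midway between the tips of the shut fingers; the grasp point (between the pads) lies 19 mm behind it; y points along the fingers, z is the direction in which the jaws open and shut, and the axes are right-handed (so a half turn about y gives the same grasp; the last joint's range is limited). The gripper opens to 88 mm and grips with 3 to 60 N. Pads are 20 mm wide; open, the fingers measure 115 mm over their backs; the gripper's body (75 mm by 178 mm) begins 61 mm behind the grasp point.
Start: joints at [-1.164, 0.423, 1.63, -0, 1.089, -0.019], TCP at [0.258, -0.569, 0.223] pointing down, gripper open.
Joint ranges: [-3, 3], [-0.9, 2.11], [0.09, 2.58], [-1.31, 4.45], [0.11, 2.69], [-2.54, 2.54]. Speed limits (rad/s): [2.39, 2.39, 3.01, 3.14, 3.14, 3.14].

### API

Orientations are given as a unit quaternion [w, x, y, z].
In Python, from plant import get_state, get_image, sign_off gives the robot as it stands.
- The arm moves only by the tool move_arm, never from a script. Its arguments are lists of equal length, an entry for each row: "fingers": the finger opening in mm, from 0 to 87.8; "dp": the shift along the tool's x, y, z in units of 60 mm (1.0 is 60 mm), a list of three; "rotation": the turn, a rotation vector about the tool's x, y, z in units of 5 degrees (1.0 is 5 degrees), a list of three. In form: {"fingers": [fingers, ...], "dp": [[dx, dy, dz], ...], "rotation": [[ax, ay, az], ...]}. A call has 1 to 12 rows; each row is the pose to reach, as a shift and turn from the pose commanded when the call began, along the tool's axes at that moment; what a row does not reach only later rows make up. A row lasts 1/8 s, in which the tool goes at most 62.5 mm and 10.7 degrees, less where a joint would pass 70% of its speed; a pose out of reach is approached as far as the arm can. A call with a gripper value outside its range is refused whole. The fingers move at their own pace and stop on an object; "newtons" is the grip in N (left out, the last holds). Time passes only in rows, so rows that repeat a pose let the fingers close. It gives the time, the measured TCP pose, the force and the opening at its end, in the units of the state.
- get_state(): the state, without advancing time (a new reading comes with each control period).
- get_image(name): name is "scene" or "top" or "wrist"; returns a dict with "image" (480x640x3 uint8, red, green, blue), "mtx" (3x3 intrinsics, pixels), "rvec" (rotation vector, rad) and "tvec" (3), from world to camera coordinates, as OpenCV has them; the wrist camera has in their place "hand_eye" (4x4, takes a point from camera to tool coordinates, whose origin is the TCP and whose axes are the tool frame's). Camera axes: x right, y down, z forward; pixel columns grow to the right and rows downward; lengths in m; the calibration is good to about 2 mm. A picture is of the moment at which its call begins: read the wrist's pose just before it. There is no depth.
- sign_off(): hands the job in, once; it reports no verdict.
The state is a dict: "time": time; "joint_pos": joint angles; "qvel": joint speeds; "effort": joint torques, N m; "ee_pos": TCP position; "tcp_rot": TCP orientation; "contact_force": force on the tool from outside, world axes, zero at the start; "torque": the same for the moment, N m; "opening": finger opening in m.
Only numpy, scipy, OpenCV 4.12 (cv2) and the standard library are available. Lean on these libraries where they do the work, as an engineer would, in place of code of your own. Each camera call takes 0.05 s, during which the arm holds its last target. There are 200 camera calls.

### The job

Pack the sampling caddy, the low metal tray with three grey inserts: stand the specimen cup in the wide round seat, the larger dropper bottle in the narrow round seat and the hand gel bottle in the oblong seat with its long side along the seat's, each upright on the floor of its seat and let go. The small dropper bottle and the flat culture dish do not belong in it: leave them standing where they are, and tip nothing over.

Things in the scene. Friction and masses are not known exactly. Their poses are not given: they have to be found in the camera images.
- cup: Specimen cup with a screw lid, to be packed: round, 72 mm high, 56 mm across at the foot, 60 mm across just below the lid; the lid is 62 mm across and fills the top 11 mm; about 50 g. Loose. Origin: centre of its underside; z up. Turned any way.
- dropper_large: The larger of two dropper bottles, to be packed: brown, round, 44 mm across up to 70 mm height, above that a 26 mm collar up to 88 mm and a 14 mm teat up to 108 mm; about 75 g. Loose. Origin: centre of its underside; z up. Turned any way.
- gel: Hand gel bottle, to be packed: flat-sided white-green bottle with a blue cap, 34 mm (its x) by 50 mm (its y), 123 mm high with the cap; the straight body reaches to at least 75 mm. Grasp it across the 34 mm. Loose. Origin: centre of its underside; z up. At the start its x axis lies within 0.3 rad of world x.
- dropper_small: The smaller of the two dropper bottles, NOT to be packed: pale, round, 35 mm across, 86 mm high. Loose. Origin: centre of its underside; z up. Stays where it stands.
- dish: Lidded culture dish, NOT to be packed: a flat white disc 60 mm across and 14 mm high. Loose. Origin: centre of its underside; z up. Stays where it stands.
- wide_ring: Seat for the specimen cup: the larger of the two round seats, a ring with an inner diameter of 73 mm. It is on a fixed 78 mm square grey insert; three of them stand in the caddy in a row along their y, 82 mm apart, in any order. Origin: centre of the insert's underside, 3 mm above the worktop; z up, y along the caddy. Seat centred on it, floor 4 mm and wall top 20 mm above the origin, wall 2 mm.
- narrow_ring: Seat for the larger dropper bottle: the smaller of the two round seats, a ring with an inner diameter of 60 mm. It is on a fixed 78 mm square grey insert; three of them stand in the caddy in a row along their y, 82 mm apart, in any order. Origin: centre of the insert's underside, 3 mm above the worktop; z up, y along the caddy. Seat centred on it, floor 4 mm and wall top 20 mm above the origin, wall 2 mm.
- oblong_seat: Seat for the hand gel bottle: a rectangular frame, inside 48 mm along its x and 66 mm along its y. It is on a fixed 78 mm square grey insert; three of them stand in the caddy in a row along their y, 82 mm apart, in any order. Origin: centre of the insert's underside, 3 mm above the worktop; z up, y along the caddy. Seat centred on it, floor 4 mm and wall top 20 mm above the origin, wall 2 mm.
Things that resemble listed ones, but are neither listed nor needed, are in the scene too. Leave any purple look-alike of the gel alone.

How it is judged:
By the outcome, as a careful person would: the job done as asked, in the order asked, and still so for the second after the job is handed in, with the robot touching nothing.
It also fails if it takes over 88 s, if anything falls off the work surface, if the arm or the gripper's body presses on something with over 40 N, if the wrist force passes 120 N, or if a joint passes its speed limit or range.

## Working session

There is one attempt and no reset: what is moved stays moved. The work goes in short steps, Python scripts to look and compute and a tool call to move; the robot and the scene stay as the last step left them, time stands still between calls to the robot, and variables do not carry over. Pictures are saved under pics/ and viewed, about 12 in all and at most 16, crops included, and the job is handed in when it is done.

Besides the shell and the picture viewer there is one more tool, called after "Emit:" by a JSON object that holds its "name" and its "arguments". move_arm: Moves the arm, as the interface text tells. Its arguments: {"type":"object","properties":{"fingers":{"type":"array"},"dp":{"type":"array"},"rotation":{"type":"array"},"newtons":{"type":"number"}},"required":["fingers","dp","rotation"]}

```bash
ls; mkdir -p pics; python3 - <<'E'
from plant import *
import cv2,numpy as np
s=get_state();print(s)
for n in("scene","top"):
    d=get_image(n);cv2.imwrite(f"pics/{n}0.png",d["image"][:,:,::-1]);R=cv2.Rodrigues(np.array(d["rvec"]))[0];print(n,d["mtx"],-R.T@np.array(d["tvec"]).ravel(),R)
E
```

```text
pics
{'time': 0.0, 'joint_pos': array([-1.16402012e+00,  4.23806349e-01,  1.63066346e+00,  4.04148863e-06,
        1.08858700e+00, -1.90047273e-02]), 'qvel': array([-1.38295879e-05,  1.66177908e-03,  1.22300118e-03,  9.75487638e-04,
        8.29895700e-04, -9.68476639e-04]), 'effort': array([ 1.10154644e-03, -5.44620645e+01, -2.73664516e+01,  6.44140039e-02,
        2.28053948e-02, -1.51364538e-04]), 'ee_pos': array([ 0.25795455, -0.5686952 ,  0.22193365]), 'tcp_rot': array([ 0.14930257, -0.14949957,  0.69165149, -0.6906351 ]), 'contact_force': array([-0.72702675, -0.82634553,  0.70674988]), 'torque': array([-0.00193773,  0.03924972,  0.01817326]), 'opening': 0.08776071312077456}
scene [[481.14351167   0.         311.53842765]
 [  0.         481.14351167 233.07007521]
 [  0.           0.           1.        ]] [0.0490976  0.70159008 0.69559708] [[-0.63181933 -0.77510784 -0.00348702]
 [-0.58480769  0.47964155 -0.65417426]
 [ 0.50872812 -0.4112807  -0.75633583]]
top [[525.23957281   0.         319.12983747]
 [  0.         525.23957281 247.5154848 ]
 [  0.           0.           1.        ]] [0.36612693 0.36183583 0.88424546] [[ 0.02232435 -0.99975003 -0.00122368]
 [-0.98631493 -0.02182432 -0.16342142]
 [ 0.16335387  0.00485521 -0.98655559]]
```

View pics/scene0.png

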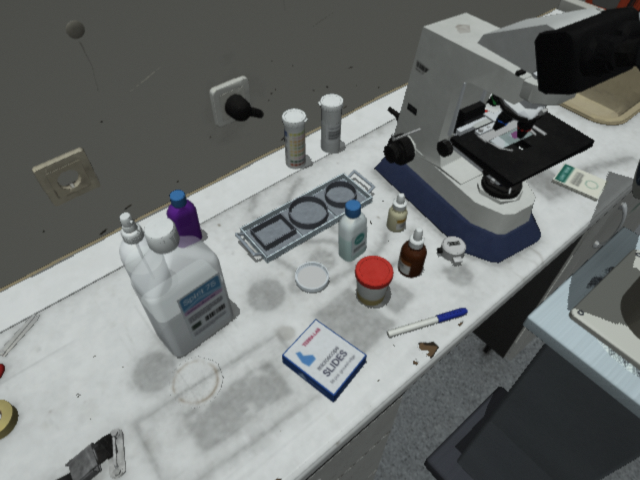

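View pics/top0.png

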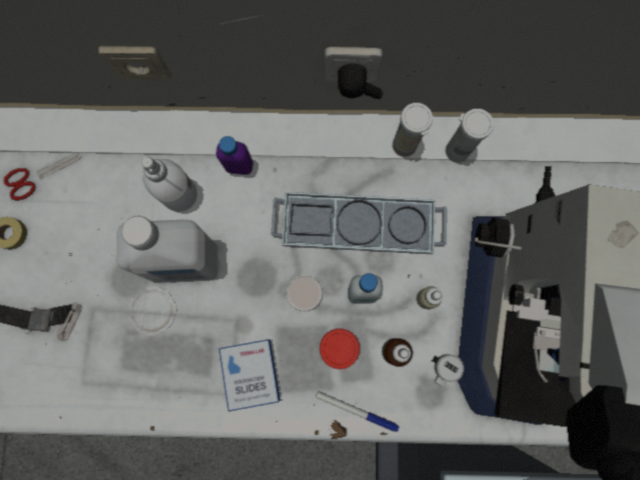

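The scene view shows the cup (red lid, ~373,270), the large dropper (412,255), the gel (352,230), the small dropper (397,213) and the dish (311,277). In the top view the caddy seats are oblong (311,219), wide (359,222) and narrow (407,225). The microscope is on the right, between the arm's start and the work.

```bash
cat > h.py <<'E'
from plant import *
import cv2,numpy as np
from scipy.spatial.transform import Rotation as Ro
def cam(n):
    s=get_state(); d=get_image(n)
    if n=="wrist":
        T=np.eye(4);q=s["tcp_rot"];T[:3,:3]=Ro.from_quat([q[1],q[2],q[3],q[0]]).as_matrix();T[:3,3]=s["ee_pos"]
        W=T@np.array(d["hand_eye"])
    else:
        W=np.eye(4);R=cv2.Rodrigues(np.array(d["rvec"]))[0];W[:3,:3]=R.T;W[:3,3]=-R.T@np.array(d["tvec"]).ravel()
    return d["image"][:,:,::-1].copy(),np.array(d["mtx"]),W
def ray(p,z,K,W):
    v=W[:3,:3]@np.linalg.inv(K)@[p[0],p[1],1.]; o=W[:3,3]
    return (o+v*(z-o[2])/v[2])
def proj(P,K,W):
    c=W[:3,:3].T@(np.array(P)-W[:3,3]); return (K@c)[:2]/c[2]
def tool():
    s=get_state();q=s["tcp_rot"];return s,Ro.from_quat([q[1],q[2],q[3],q[0]])
def togo(P,yawz=None):
    "shift to world P in tool units; yawz: wanted horizontal direction of tool z (mod pi), tool pointing straight down"
    s,R=tool();print("dp",np.round(R.inv().apply(np.array(P)-s["ee_pos"])/.06,3))
    if yawz is not None:
        best=None
        for sg in(1,-1):
            z=sg*np.array([np.cos(yawz),np.sin(yawz),0]);y=np.array([0,0,-1.]);M=np.stack([np.cross(y,z),y,z],1)
            r=(R.inv()*Ro.from_matrix(M)).as_rotvec(degrees=True)/5
            print("rot",np.round(r,3))
E
python3 - <<'E'
from h import *
im,K,W=cam("top");
for n,p,z in [("cup",(340,349),.072),("drL",(402,353),.108),("gel",(368,281),.123),("sm",(433,293),.086),("dish",(304,293),.014),("obl",(311,219),.023),("wide",(359,222),.023),("nar",(407,225),.023),("caddyL",(274,218),.01),("caddyR",(446,225),.01),("scopebase",(470,410),.0),("scopetopfrontleft",(505,185),.15),("headlow",(570,395),.3),("headL",(600,290),.3),("benchedge",(300,432),0),("purple",(228,145),.123),("wall",(300,155),0),("jug",(138,232),.25),("jug2",(218,280),.05)]:
    print(n,ray(p,z,K,W).round(3))
im2,K2,W2=cam("scene")
def tri(a,b):
    o1,o2=W[:3,3],W2[:3,3];v1=W[:3,:3]@np.linalg.inv(K)@[*a,1];v2=W2[:3,:3]@np.linalg.inv(K2)@[*b,1]
    t=np.linalg.lstsq(np.stack([v1,-v2],1),o2-o1,rcond=None)[0];return (o1+v1*t[0]+o2+v2*t[1])/2
print("head corner",tri((570,395),(540,50)),"jugcap",tri((140,232),(160,232)),"headleft",tri((600,290),(495,40)))
s,R=tool();print(R.as_matrix().round(3));
E
```

```text
cup [0.345 0.331 0.072]
drL [0.342 0.242 0.108]
gel [0.444 0.293 0.123]
sm [0.432 0.191 0.086]
dish [0.433 0.389 0.014]
obl [0.557 0.381 0.023]
wide [0.554 0.3   0.023]
nar [0.55  0.22  0.023]
caddyL [0.56  0.444 0.01 ]
caddyR [0.554 0.152 0.01 ]
scopebase [0.251 0.115 0.   ]
scopetopfrontleft [0.585 0.099 0.15 ]
headlow [0.308 0.091 0.3  ]
headL [0.422 0.051 0.3  ]
benchedge [0.21 0.39 0.  ]
purple [0.647 0.507 0.123]
wall [0.677 0.403 0.   ]
jug [0.486 0.588 0.25 ]
jug2 [0.448 0.526 0.05 ]
head corner [0.31202555 0.12829673 0.38871284] jugcap [0.49112817 0.59572463 0.22456423] headleft [0.411641   0.06865465 0.34278574]
[[-0.911 -0.     0.413]
 [-0.413  0.001 -0.911]
 [-0.    -1.    -0.001]]
```

Emit:
{"name": "move_arm", "arguments": {"fingers": [87,87,87,87,87,87,87,87,87,87], "dp": [[0,-1,0],[0,-2,0],[0,-3,0],[0,-4,0],[0,-5,0],[0,-6,0],[0,-7,0],[0,-7.5,0],[0,-7.5,0],[0,-7.5,0]], "rotation": [[0,0,0],[0,0,0],[0,0,0],[0,0,0],[0,0,0],[0,0,0],[0,0,0],[0,0,0],[0,0,0],[0,0,0]]}}

```text
time: 1.45
ee_pos: [0.2582, -0.5692, 0.6706]
tcp_rot: [0.149, -0.15, 0.692, -0.69]
contact_force: [0.2, -0.4, -0.2]
opening: 0.087
```

```bash
python3 - <<'E'
from h import *
s,R=tool();print(s["ee_pos"],s["joint_pos"],R.as_matrix().round(2))
im,K,W=cam("wrist");im2,_,_=cam("scene");print(W.round(3),K)
im2=im2[:300,300:];cv2.imwrite("pics/a.png",np.vstack([cv2.resize(im,(480,360)),cv2.resize(im2,(480,240*480//340*0+240))]))
E
```

```text
[ 0.25820469 -0.56918829  0.67062493] [-1.16396390e+00  2.71465179e-01  8.82638729e-01  2.16585189e-06
  1.99028029e+00 -1.90181757e-02] [[-0.91 -0.    0.41]
 [-0.41  0.   -0.91]
 [-0.   -1.   -0.  ]]
[[ 0.412 -0.876 -0.251  0.327]
 [-0.911 -0.397 -0.111 -0.538]
 [-0.002  0.274 -0.962  0.834]
 [ 0.     0.     0.     1.   ]] [[335.5712347    0.         318.07870761]
 [  0.         335.5712347  236.60823963]
 [  0.           0.           1.        ]]
```

View pics/a.png

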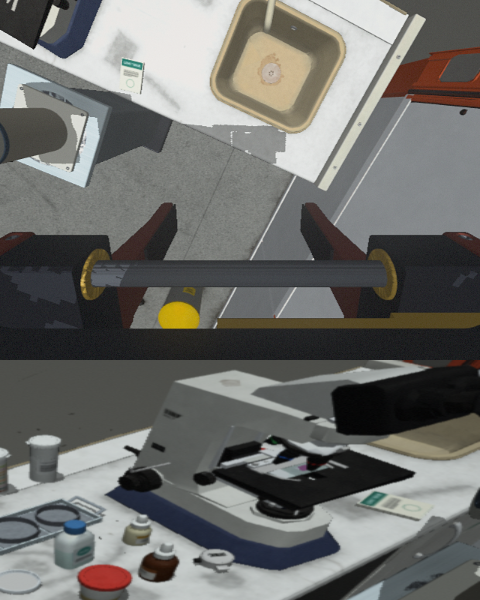

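The side-on view shows the microscope is under about 0.45 m high, and the wrist is clear of it at 0.67 m. I'll sweep over it in an arc.

Emit:
{"name": "move_arm", "arguments": {"fingers": [87,87,87,87,87,87,87,87,87,87], "dp": [[-0.7,0,-0.65],[-1.4,0,-1.3],[-2.1,0,-1.95],[-2.8,0,-2.6],[-3.5,0,-3.3],[-4.2,0,-3.95],[-4.9,0,-4.6],[-5.6,0,-5.3],[-6.14,0,-5.8],[-6.14,0,-5.8]], "rotation": [[0,-1.2,0],[0,-2.4,0],[0,-3.6,0],[0,-4.8,0],[0,-6,0],[0,-7.2,0],[0,-8.4,0],[0,-9.6,0],[0,-10.6,0],[0,-10.6,0]]}}

```text
time: 2.8
ee_pos: [0.4504, -0.0977, 0.6712]
tcp_rot: [0.443, -0.444, 0.552, -0.55]
contact_force: [0.2, -0.6, -0.1]
opening: 0.0871
```

```bash
python3 - <<'E'
from h import *
s,R=tool();print(s["ee_pos"],s["joint_pos"].round(4))
togo([.36,.35,.6706],np.pi/4)
E
```

```text
[ 0.45044213 -0.09772919  0.6711555 ] [-2.3970e-01 -3.2000e-02  1.2276e+00  3.0000e-04  1.9486e+00 -2.4700e-02]
dp [-6.969  0.02  -3.064]
rot [  0.025 -11.462  -0.019]
rot [2.2000e-02 2.4538e+01 2.9000e-02]
```

Emit:
{"name": "move_arm", "arguments": {"fingers": [87,87,87,87,87,87,87,87,87,87,87,87], "dp": [[-0.95,0,-0.25],[-1.9,0,-0.55],[-2.8,0,-0.9],[-3.7,0,-1.3],[-4.6,0,-1.7],[-5.5,0,-2.2],[-6.3,0,-2.7],[-6.97,0,-3.06],[-6.97,1,-3.06],[-6.97,2,-3.06],[-6.97,3,-3.06],[-6.97,3,-3.06]], "rotation": [[0,-1.5,0],[0,-3,0],[0,-4.5,0],[0,-6,0],[0,-7.5,0],[0,-9,0],[0,-10.3,0],[0,-11.46,0],[0,-11.46,0],[0,-11.46,0],[0,-11.46,0],[0,-11.46,0]]}}

```text
time: 4.3
ee_pos: [0.3606, 0.3455, 0.4876]
tcp_rot: [-0.649, 0.656, -0.274, 0.271]
contact_force: [-0.9, -0.2, 0.7]
opening: 0.0873
```

```bash
python3 - <<'E'
from h import *
s,R=tool();print(s["ee_pos"],s["joint_pos"].round(4))
P=[(-.1,)]
D=[([0.25795455,-0.5686952,0.22193365],.4238,1.6307),([.2582,-.56919,.67062],.27147,.88264),([.45044,-.09773,.67116],-.032,1.2276),(s["ee_pos"],s["joint_pos"][1],s["joint_pos"][2])]
A=[];b=[]
for p,a,c in D:
    A+=[[1,0,np.sin(a),np.sin(a+c),np.cos(a+c)],[0,1,np.cos(a),np.cos(a+c),-np.sin(a+c)]];b+=[np.hypot(p[0],p[1]),p[2]]
x,res,_,_=np.linalg.lstsq(np.array(A),np.array(b),rcond=None);print("a,c,L1,L2,e",x,res)
im,K,W=cam("wrist");cv2.imwrite("pics/b.png",im);np.savez("b.npz",im=im,K=K,W=W)
E
```

```text
[0.36056009 0.34553389 0.48755703] [ 7.4050e-01  3.1800e-02  1.5401e+00 -3.0000e-04  1.5808e+00 -3.8100e-02]
a,c,L1,L2,e [-0.00172604 -0.00064004  0.56812773  0.48436516  0.07902619] [3.42554753e-06]
```

View pics/b.png

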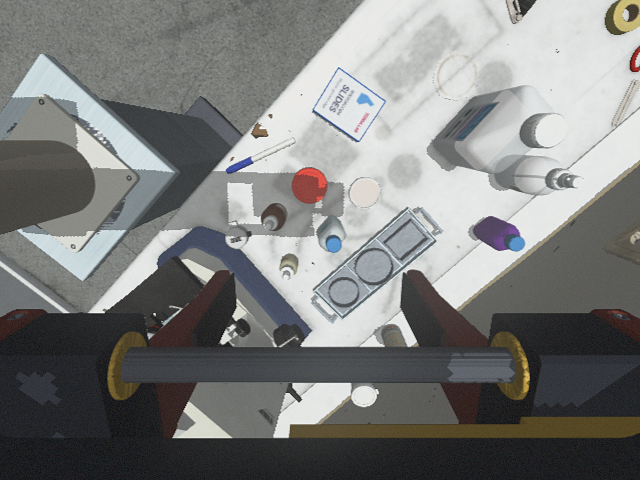

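Wrist view: red lid (309,185), large dropper teat (270,222), gel cap (333,243), dish (365,192), small dropper (288,268). Seats are narrow (345,291), wide (374,266) and oblong (406,236), all unobstructed. Next I'll measure with colour masks.

```bash
python3 - <<'E'
from h import *
b=np.load("b.npz");views={"top":cam("top"),"wrist":(b["im"],b["K"],b["W"])}
seed={"top":dict(cup=(340,349),gel=(368,283),obl=(311,219),wide=(359,222),nar=(407,225)),"wrist":dict(cup=(309,185),gel=(333,243),obl=(406,236),wide=(374,266),nar=(345,291))}
for v,(im,K,W) in views.items():
    hsv=cv2.cvtColor(im,cv2.COLOR_BGR2HSV)
    H,S,V=cv2.split(hsv)
    def comp(m,p):
        n,l,st,c=cv2.connectedComponentsWithStats(m.astype(np.uint8));i=min(range(1,n),key=lambda i:np.hypot(*(c[i]-p))-(st[i,4]>25)*1000);return c[i],st[i,4]
    for nm,m,z in(("cup",((H<8)|(H>172))&(S>140)&(V>90),.068),("gel",(H>95)&(H<118)&(S>130)&(V>60),.118)):
        c,a=comp(m,np.array(seed[v][nm]));print(v,nm,c.round(1),a,ray(c,z,K,W).round(4))
    g=cv2.cvtColor(im,cv2.COLOR_BGR2GRAY)
    for nm in("obl","wide","nar"):
        p=seed[v][nm];r=30
        x0,y0=p[0]-r,p[1]-r;sub=g[y0:y0+2*r,x0:x0+2*r];
        m=(sub<75).astype(np.uint8)
        cs,_=cv2.findContours(m,cv2.RETR_LIST,cv2.CHAIN_APPROX_NONE)
        cs=[c for c in cs if len(c)>50]
        for c in cs:
            e=cv2.fitEllipse(c) if nm!="obl" else cv2.minAreaRect(c);q=np.array(e[0])+[x0,y0]
            print(v,nm,q.round(1),np.round(e[1],1),ray(q,.02,K,W).round(4))
im=views["top"][0];w=views["wrist"][0]
cv2.imwrite("pics/c.png",np.hstack([cv2.resize(im[250:390,270:460],None,fx=2,fy=2,interpolation=2),cv2.resize(w[150:290,230:420],None,fx=2,fy=2,interpolation=2)]))
E
```

```text
Traceback (most recent call last):
ValueError: min() iterable argument is empty
```

The arm now blocks the top camera, so I'll use the saved first picture.

```bash
cat > m.py <<'E'
from h import *
def measure(views,seed):
  for v,(im,K,W) in views.items():
    hsv=cv2.cvtColor(im,cv2.COLOR_BGR2HSV)
    H,S,V=cv2.split(hsv)
    def comp(m,p):
        n,l,st,c=cv2.connectedComponentsWithStats(m.astype(np.uint8))
        if n<2: return np.array([0,0.]),0
        i=min(range(1,n),key=lambda i:np.hypot(*(c[i]-p))-(st[i,4]>25)*1000);return c[i],st[i,4]
    for nm,m,z in(("cup",((H<8)|(H>172))&(S>140)&(V>90),.068),("gel",(H>95)&(H<118)&(S>130)&(V>60),.118)):
        if nm not in seed[v]: continue
        c,a=comp(m,np.array(seed[v][nm]));print(v,nm,c.round(1),a,ray(c,z,K,W).round(4))
    g=cv2.cvtColor(im,cv2.COLOR_BGR2GRAY)
    for nm in("obl","wide","nar"):
        if nm not in seed[v]: continue
        p=seed[v][nm];r=30
        x0,y0=p[0]-r,p[1]-r;sub=g[y0:y0+2*r,x0:x0+2*r];
        m=(sub<75).astype(np.uint8)
        cs,_=cv2.findContours(m,cv2.RETR_LIST,cv2.CHAIN_APPROX_NONE)
        for c in [c for c in cs if len(c)>50]:
            e=cv2.fitEllipse(c) if nm!="obl" else cv2.minAreaRect(c);q=np.array(e[0])+[x0,y0]
            print(v,nm,q.round(1),np.round(e[1],1),ray(q,.02,K,W).round(4))
E
python3 - <<'E'
from m import *
b=np.load("b.npz");_,K,W=cam("top");im=cv2.imread("pics/top0.png");np.savez("t.npz",im=im,K=K,W=W)
views={"top":(im,K,W),"wrist":(b["im"],b["K"],b["W"])}
measure(views,{"top":dict(cup=(340,349),gel=(368,283),obl=(311,219),wide=(359,222),nar=(407,225)),"wrist":dict(cup=(309,185),gel=(333,243),obl=(406,236),wide=(374,266),nar=(345,291))})
w=b["im"]
cv2.imwrite("pics/c.png",np.hstack([cv2.resize(im[250:390,270:460],None,fx=2,fy=2,interpolation=2),cv2.resize(w[150:290,230:420],None,fx=2,fy=2,interpolation=2)]))
E
```

```text
top cup [339.1 348.3] 1212 [0.346  0.3318 0.068 ]
top gel [368.  282.2] 222 [0.4431 0.293  0.118 ]
top obl [309. 234.] [41.2  8.5] [0.5318 0.3835 0.02  ]
top obl [308.7 206.7] [16.6 43.7] [0.5787 0.3853 0.02  ]
top wide [358.7 224.6] [38.6 43. ] [0.5497 0.3006 0.02  ]
top wide [357.4 231.5] [47.1 64.1] [0.5378 0.3025 0.02  ]
top nar [408.8 222. ] [39.8 42.5] [0.556  0.2164 0.02  ]
top nar [406.6 225.5] [36.3 37.4] [0.55   0.2201 0.02  ]
wrist cup [310.5 179. ] 466 [0.3397 0.3415 0.068 ]
wrist gel [333.4 244.7] 156 [0.4396 0.2957 0.118 ]
```

View pics/c.png

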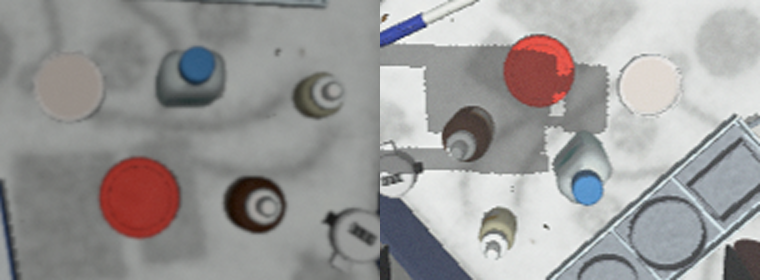

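The crop shows the gel nearly axis-aligned, and the wrist's red mask is cut by the arm's shadow. The top estimate for the cup is (0.346,0.332). I'll go close above the cup.

```bash
python3 -c "
from h import *
togo([.346,.332,.18],np.pi/4)"
```

```text
dp [-0.008  5.26  -0.42 ]
rot [-0.048 -0.072  0.003]
rot [-4.0000e-03  3.5928e+01 -7.6000e-02]
```

Emit:
{"name": "move_arm", "arguments": {"fingers": [87,87,87,87,87,87,87], "dp": [[0,1,-0.2],[0,2,-0.42],[0,3,-0.42],[0,4,-0.42],[0,5,-0.42],[0,5.26,-0.42],[0,5.26,-0.42]], "rotation": [[0,0,0],[0,0,0],[0,0,0],[0,0,0],[0,0,0],[0,0,0],[0,0,0]]}}

```text
time: 5.32
ee_pos: [0.3456, 0.3316, 0.1786]
tcp_rot: [0.653, -0.652, 0.272, -0.273]
contact_force: [0.1, -0.6, 0.2]
opening: 0.0865
```

```bash
python3 - <<'E'
from h import *
im,K,W=cam("wrist");s,R=tool();print(s["ee_pos"])
for n,P in dict(cuptop=[.346,.332,.072],cupfoot=[.346,.332,0],drL=[.342,.242,.108],gel=[.441,.294,.123]).items():
    p=proj(P,K,W);print(n,p.round(0));cv2.drawMarker(im,tuple(int(x) for x in p),(0,255,0),1,12,1)
cv2.imwrite("pics/d.png",im);togo([.346,.332,.026],np.pi/4)
E
```

```text
[0.34599189 0.33199181 0.17936899]
cuptop [319. 235.]
cupfoot [318. 216.]
drL [234. 322.]
gel [372. 370.]
dp [-0.     2.556 -0.01 ]
rot [-0.043 -0.063  0.002]
rot [-2.0000e-03  3.5937e+01 -6.8000e-02]
```

View pics/d.png

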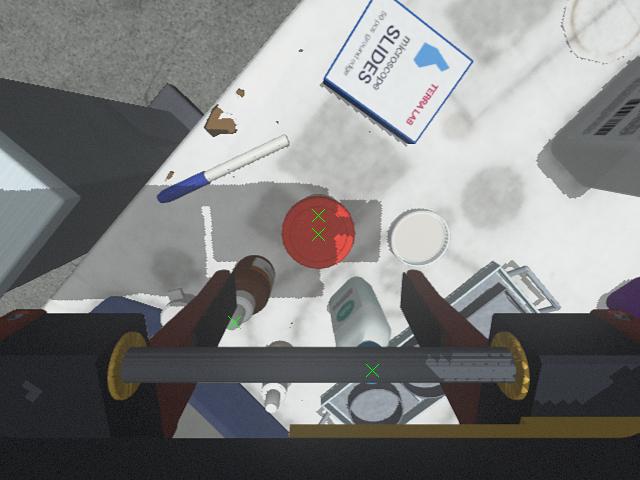

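The lid is at (318,232) against a predicted (319,235), so the position is good. Descending to grasp.

Emit:
{"name": "move_arm", "arguments": {"fingers": [87,87,87,87,87,50,50,50,50,50], "dp": [[0,0.8,0],[0,1.6,0],[0,2.2,0],[0,2.55,0],[0,2.55,0],[0,2.55,0],[0,2.55,0],[0,2.55,0],[0,2.55,0],[0,2.55,0]], "rotation": [[0,0,0],[0,0,0],[0,0,0],[0,0,0],[0,0,0],[0,0,0],[0,0,0],[0,0,0],[0,0,0],[0,0,0]], "newtons": 12}}

```text
time: 6.62
ee_pos: [0.3447, 0.331, 0.0249]
tcp_rot: [0.653, -0.652, 0.272, -0.273]
contact_force: [-0.2, -0.5, 8.2]
opening: 0.0597
```

Emit:
{"name": "move_arm", "arguments": {"fingers": [50,50,50,50,50,50], "dp": [[0,-0.5,0],[0,-1.3,0],[0,-2.2,0],[0,-3.1,0],[0,-3.6,0],[0,-3.6,0]], "rotation": [[0,0,0],[0,0,0],[0,0,0],[0,0,0],[0,0,0],[0,0,0]]}}

```text
time: 7.38
ee_pos: [0.345, 0.3313, 0.2423]
tcp_rot: [0.654, -0.651, 0.272, -0.273]
contact_force: [0.1, -0.6, -1.2]
opening: 0.0592
```

```bash
python3 -c "
from h import *
s,R=tool();print(s['opening'],s['contact_force'])
togo([.554,.300,.24],np.pi/2+.0-.04)"
```

```text
0.05924029846572315 [ 0.12186975 -0.63332359 -1.21871096]
dp [2.82  0.05  2.109]
rot [-0.055 -8.602  0.024]
rot [-0.03  27.398 -0.069]
```

Emit:
{"name": "move_arm", "arguments": {"fingers": [50,50,50,50,50,50,50,50], "dp": [[0.3,0,0.2],[0.9,0,0.7],[1.5,0,1.1],[2.1,0,1.6],[2.6,0,1.95],[2.82,0,2.11],[2.82,0.05,2.11],[2.82,0.05,2.11]], "rotation": [[0,-1,0],[0,-2.5,0],[0,-4,0],[0,-5.8,0],[0,-7.2,0],[0,-8.6,0],[0,-8.6,0],[0,-8.6,0]]}}

```text
time: 8.38
ee_pos: [0.5516, 0.2988, 0.2353]
tcp_rot: [-0.706, 0.707, -0.016, 0.014]
contact_force: [-0.3, 0.6, 0.0]
opening: 0.0599
```

```bash
python3 - <<'E'
from h import *
im,K,W=cam("wrist");s,R=tool();print(s["ee_pos"]);np.savez("e.npz",im=im,K=K,W=W)
for n,P in dict(wide=[.554,.3,.02],nar=[.55,.22,.02],obl=[.557,.381,.02]).items():
    print(n,proj(P,K,W).round(0))
t=np.load("t.npz");
cv2.imwrite("pics/e.png",np.vstack([im[:320],cv2.resize(t["im"][180:265,260:460],(640,272))]))
E
```

```text
[0.55169262 0.2990526  0.23586869]
wide [319. 212.]
nar [250. 211.]
obl [390. 211.]
```

View pics/e.png

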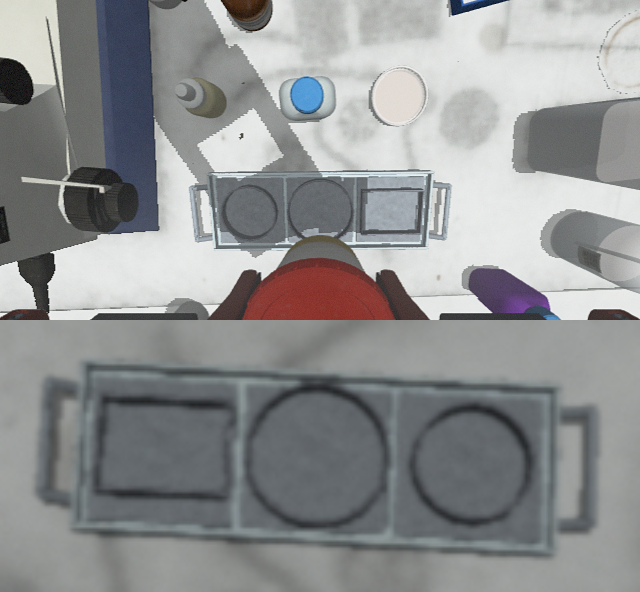

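The seats are where predicted to within about 1 px: narrow (249,211), wide (320,211), oblong (392,212). The cup is hanging upright, so I'll lower it.

Emit:
{"name": "move_arm", "arguments": {"fingers": [50,50,50,50,50,50,50], "dp": [[0.03,0.6,0.01],[0.03,1.4,0.01],[0.03,2.2,0.01],[0.03,2.7,0.01],[0.03,3.0,0.01],[0.03,3.0,0.01],[0.03,3.0,0.01]], "rotation": [[0,0,0],[0,0,0],[0,0,0],[0,0,0],[0,0,0],[0,0,0],[0,0,0]]}}

```text
time: 9.3
ee_pos: [0.5557, 0.3003, 0.0584]
tcp_rot: [0.707, -0.707, 0.014, -0.015]
contact_force: [-0.1, 0.3, -0.2]
opening: 0.06
```

```bash
python3 - <<'E'
from h import *
s,R=tool();print(s["ee_pos"],s["contact_force"]);togo([.554,.3,.0325],np.pi/2-.04)
E
```

```text
[0.55565044 0.30028416 0.0584338 ] [-0.11787683  0.29545588 -0.16683547]
dp [-0.028  0.432 -0.006]
rot [-0.012 -0.002  0.021]
rot [-3.2000e-02  3.5998e+01 -1.9000e-02]
```

Emit:
{"name": "move_arm", "arguments": {"fingers": [50,50,50,50,87,87,87,87,87,87], "dp": [[-0.03,0.2,0],[-0.03,0.38,0],[-0.03,0.43,0],[-0.03,0.43,0],[-0.03,0.43,0],[-0.03,0.43,0],[-0.03,0.43,0],[-0.03,0.0,0],[-0.03,-1,0],[-0.03,-2,0]], "rotation": [[0,0,0],[0,0,0],[0,0,0],[0,0,0],[0,0,0],[0,0,0],[0,0,0],[0,0,0],[0,0,0],[0,0,0]]}}

```text
time: 10.55
ee_pos: [0.5527, 0.2994, 0.1781]
tcp_rot: [-0.707, 0.707, -0.015, 0.014]
contact_force: [0.6, 0.0, 0.9]
opening: 0.0871
```

```bash
python3 - <<'E'
from h import *
s,R=tool();print(s["ee_pos"],s["contact_force"]);togo([.341,.242,.30],np.pi/2)
im,K,W=cam("scene");cv2.imwrite("pics/f.png",im[100:420,180:560])
E
```

```text
[0.55265221 0.29943754 0.1780913 ] [0.55753331 0.02109999 0.90465131]
dp [-3.489 -2.026 -1.1  ]
rot [ 0.009 -0.462 -0.015]
rot [2.4000e-02 3.5538e+01 1.3000e-02]
```

View pics/f.png

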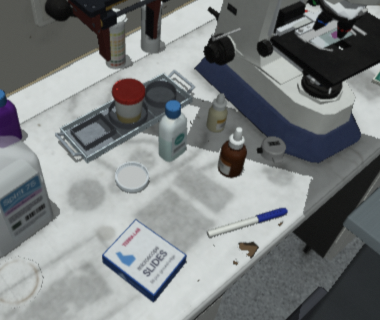

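The cup stands upright in the wide seat. Before going to the dropper I'll check how far the microscope eyepiece reaches.

```bash
python3 - <<'E'
from h import *
t=np.load("t.npz");_,K,W=cam("scene")
for px in((568,400),(580,385),(600,390)):
  for z in(.25,.3,.35,.4,.45):
    P=ray(px,z,t["K"],t["W"]);print(px,P.round(3),proj(P,K,W).round(0))
# teat tri
def v(p,K,W):return W[:3,:3]@np.linalg.inv(K)@[*p,1.]
print("drL foot-based",ray((411,277),0,K,W),ray((412,233),.108,K,W), "top",ray((403,353),.108,t["K"],t["W"]))
E
```

```text
(568, 400) [0.297 0.071 0.25 ] [534. 129.]
(568, 400) [0.303 0.093 0.3  ] [533. 105.]
(568, 400) [0.308 0.116 0.35 ] [533.  77.]
(568, 400) [0.314 0.139 0.4  ] [532.  45.]
(568, 400) [0.319 0.162 0.45 ] [531.   7.]
(580, 385) [0.315 0.056 0.25 ] [530. 120.]
(580, 385) [0.319 0.08  0.3  ] [529.  96.]
(580, 385) [0.323 0.104 0.35 ] [529.  69.]
(580, 385) [0.327 0.128 0.4  ] [528.  38.]
(580, 385) [0.331 0.152 0.45 ] [527.   1.]
(600, 390) [0.309 0.032 0.25 ] [541. 116.]
(600, 390) [0.314 0.058 0.3  ] [541.  92.]
(600, 390) [0.318 0.084 0.35 ] [540.  65.]
(600, 390) [0.323 0.11  0.4  ] [539.  34.]
(600, 390) [0.327 0.136 0.45 ] [538.  -2.]
drL foot-based [0.3256419  0.25217089 0.        ] [0.34165931 0.25665031 0.108     ] top [0.34240019 0.24065428 0.108     ]
```

Emit:
{"name": "move_arm", "arguments": {"fingers": [75,75,75,75,75,75,75,75,75,75,75,75], "dp": [[0,-0.3,0],[-0.3,-0.37,-0.1],[-0.7,-0.37,-0.2],[-1.1,-0.37,-0.3],[-1.5,-0.37,-0.4],[-1.9,-0.37,-0.6],[-2.3,-0.37,-0.7],[-2.7,-0.37,-0.85],[-3.1,-0.37,-1],[-3.4,-0.37,-1.1],[-3.49,-0.37,-1.1],[-3.49,-0.37,-1.1]], "rotation": [[0,2,0],[0,4,0],[0,6,0],[0,8,0],[0,10,0],[0,12,0],[0,14,0],[0,16,0],[0,18,0],[0,20,0],[0,22,0],[0,22.5,0]]}}

```text
time: 12.15
ee_pos: [0.3405, 0.2419, 0.1988]
tcp_rot: [-0.38, 0.38, -0.596, 0.596]
contact_force: [0.2, 0.4, 0.4]
opening: 0.0753
```

```bash
python3 - <<'E'
from h import *
im,K,W=cam("wrist");s,R=tool();print(s["ee_pos"]);np.savez("g.npz",im=im,K=K,W=W)
for n,P in dict(teat=[.342,.242,.108],foot=[.342,.242,0],shoulder=[.342,.242,.07]).items():
    p=proj(P,K,W);print(n,p.round(0));cv2.drawMarker(im,tuple(int(x) for x in p),(0,255,0),1,12,1)
cv2.imwrite("pics/g.png",im);togo([.342,.242,.031],-25*np.pi/180)
E
```

```text
[0.34072066 0.24197497 0.19888646]
teat [320. 239.]
foot [320. 211.]
shoulder [320. 227.]
dp [-0.011  2.798  0.02 ]
rot [0.003 0.003 0.006]
rot [ 9.0000e-03 -3.5997e+01 -5.0000e-03]
```

View pics/g.png

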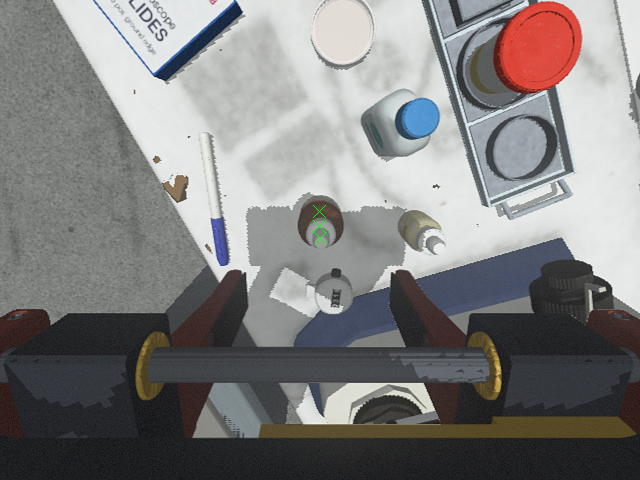

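The bottle is centred at (321,222), as predicted, and the jaw line is clear of the small dropper at (420,230). Descending.

Emit:
{"name": "move_arm", "arguments": {"fingers": [75,75,75,75,75,35,35,35,35,35], "dp": [[0,0.8,0.02],[0,1.6,0.02],[0,2.3,0.02],[0,2.72,0.02],[0,2.72,0.02],[0,2.72,0.02],[0,2.72,0.02],[0,2.72,0.02],[0,2.72,0.02],[0,2.72,0.02]], "rotation": [[0,0,0],[0,0,0],[0,0,0],[0,0,0],[0,0,0],[0,0,0],[0,0,0],[0,0,0],[0,0,0],[0,0,0]], "newtons": 15}}

```text
time: 13.45
ee_pos: [0.3428, 0.2421, 0.0368]
tcp_rot: [0.381, -0.38, 0.596, -0.596]
contact_force: [-1.1, -0.6, 8.1]
opening: 0.0433
```

Emit:
{"name": "move_arm", "arguments": {"fingers": [35,35,35,35,35,35], "dp": [[0,-0.4,0],[0,-1.1,0],[0,-1.9,0],[0,-2.5,0],[0,-2.75,0],[0,-2.75,0]], "rotation": [[0,0,0],[0,0,0],[0,0,0],[0,0,0],[0,0,0],[0,0,0]]}}

```text
time: 14.2
ee_pos: [0.3428, 0.2421, 0.2022]
tcp_rot: [0.382, -0.38, 0.596, -0.596]
contact_force: [-0.7, -0.6, -0.3]
opening: 0.0433
```

```bash
python3 - <<'E'
from h import *
s,R=tool();print(s["ee_pos"],s["contact_force"],s["opening"]);togo([.55,.2185,.2],-25*np.pi/180)
E
```

```text
[0.34280691 0.2420536  0.20216109] [-0.72471851 -0.57412865 -0.32693132] 0.04332378525787587
dp [-1.092  0.044  3.299]
rot [-0.018  0.04  -0.028]
rot [-4.500e-02 -3.596e+01  2.800e-02]
```

Emit:
{"name": "move_arm", "arguments": {"fingers": [35,35,35,35,35,35,35,35], "dp": [[-0.1,0,0.4],[-0.35,0,1.1],[-0.6,0,1.8],[-0.85,0,2.5],[-1.05,0,3.1],[-1.09,0.04,3.3],[-1.09,0.04,3.3],[-1.09,0.04,3.3]], "rotation": [[0,0,0],[0,0,0],[0,0,0],[0,0,0],[0,0,0],[0,0,0],[0,0,0],[0,0,0]]}}

```text
time: 15.2
ee_pos: [0.5479, 0.218, 0.198]
tcp_rot: [0.38, -0.382, 0.596, -0.595]
contact_force: [-0.2, 0.8, -0.8]
opening: 0.0433
```

```bash
python3 - <<'E'
from h import *
im,K,W=cam("wrist");s,R=tool();print(s["ee_pos"]);np.savez("i.npz",im=im,K=K,W=W)
for n,P in dict(nar=[.55,.2185,.02],wide=[.554,.3,.02]).items():
    p=proj(P,K,W);print(n,p.round(0));cv2.drawMarker(im,tuple(int(x) for x in p),(0,255,0),1,8,1)
cv2.imwrite("pics/i.png",im);togo([.55,.2185,.065],-25*np.pi/180)
E
```

```text
[0.54802567 0.21816065 0.19837293]
nar [320. 214.]
wide [289. 139.]
dp [-0.021  2.223  0.03 ]
rot [0.012 0.046 0.009]
rot [ 1.5000e-02 -3.5954e+01 -1.8000e-02]
```

View pics/i.png

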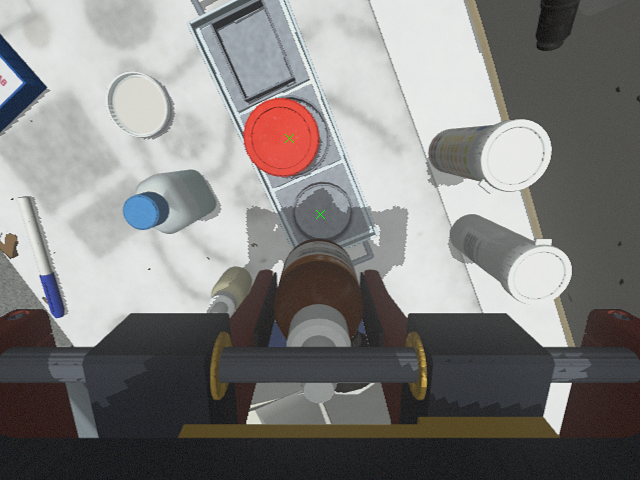

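The narrow seat appears at about (322,210), which is 3–4 px from my marker. I'll split the difference, aiming for (0.552,0.220); radial clearance is 8 mm.

Emit:
{"name": "move_arm", "arguments": {"fingers": [35,35,35,35,35,35,35,35], "dp": [[-0.06,0.6,0.05],[-0.06,1.3,0.05],[-0.06,1.8,0.05],[-0.06,2.1,0.05],[-0.06,2.3,0.05],[-0.06,2.45,0.05],[-0.06,2.55,0.05],[-0.06,2.55,0.05]], "rotation": [[0,0,0],[0,0,0],[0,0,0],[0,0,0],[0,0,0],[0,0,0],[0,0,0],[0,0,0]]}}

```text
time: 16.25
ee_pos: [0.5538, 0.2201, 0.0457]
tcp_rot: [-0.381, 0.381, -0.596, 0.596]
contact_force: [0.3, -0.6, -1.6]
opening: 0.0432
```

Emit:
{"name": "move_arm", "arguments": {"fingers": [35,35,65,65,65,65,65,65,65,65], "dp": [[0,0.03,0],[0,0.03,0],[0,0.03,0],[0,0.03,0],[0,0.03,0],[0,-0.3,0],[0,-1.2,0],[0,-2.2,0],[0,-2.6,0],[0,-2.6,0]], "rotation": [[0,0,0],[0,0,0],[0,0,0],[0,0,0],[0,0,0],[0,0,0],[0,0,0],[0,0,0],[0,0,0],[0,0,0]]}}

```text
time: 17.5
ee_pos: [0.5552, 0.2206, 0.2051]
tcp_rot: [-0.383, 0.379, -0.595, 0.596]
contact_force: [0.1, 0.6, -0.6]
opening: 0.065
```

```bash
python3 - <<'E'
from h import *
s,R=tool();print(s["ee_pos"],s["contact_force"],s["opening"]);
togo([.441,.294,.24],0.)
im,K,W=cam("scene");cv2.imwrite("pics/j.png",im[100:420,180:560])
E
```

```text
[0.55519519 0.22057224 0.20514826] [ 0.09751076  0.60446854 -0.57180168] 0.0650004088000766
dp [-0.315 -0.589 -2.239]
rot [-0.058 -4.96  -0.038]
rot [ 0.052 31.039 -0.08 ]
```

View pics/j.png

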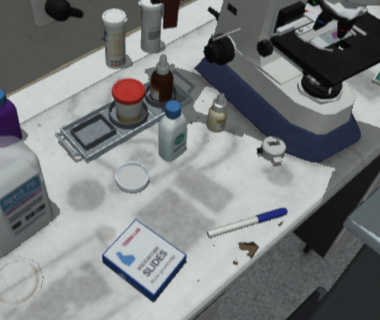

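Both are seated upright. Next, above the gel.

Emit:
{"name": "move_arm", "arguments": {"fingers": [70,70,70,70,70,70,70], "dp": [[0,-0.3,-0.2],[-0.1,-0.55,-0.7],[-0.2,-0.58,-1.4],[-0.3,-0.58,-2.0],[-0.31,-0.58,-2.24],[-0.31,-0.58,-2.24],[-0.31,-0.58,-2.24]], "rotation": [[0,-0.5,0],[0,-1.7,0],[0,-3,0],[0,-4.2,0],[0,-4.96,0],[0,-4.96,0],[0,-4.96,0]]}}

```text
time: 18.42
ee_pos: [0.4396, 0.2932, 0.2363]
tcp_rot: [0.5, -0.5, 0.5, -0.5]
contact_force: [0.1, 0.0, -0.9]
opening: 0.0701
```

```bash
python3 - <<'E'
from h import *
im,K,W=cam("wrist");s,R=tool();print(s["ee_pos"]);np.savez("k.npz",im=im,K=K,W=W)
for n,P in dict(cap=[.441,.294,.123],foot=[.441,.294,0],b=[.441,.294,.075]).items():
    p=proj(P,K,W);print(n,p.round(0));cv2.drawMarker(im,tuple(int(x) for x in p),(0,0,255),1,8,1)
cv2.imwrite("pics/k.png",cv2.resize(im[130:330,200:440],(720,600),interpolation=2))
E
```

```text
[0.43985452 0.29303114 0.23634156]
cap [320. 231.]
foot [319. 205.]
b [320. 219.]
```

View pics/k.png

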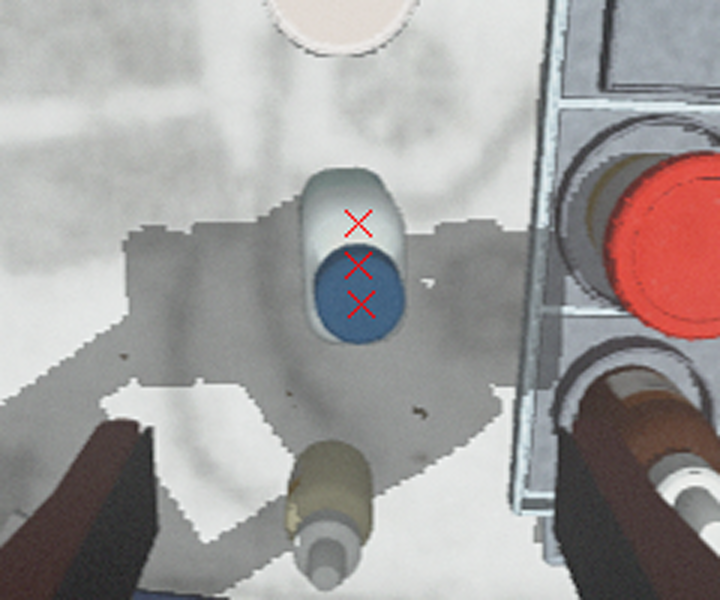

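The gel cap is at (320,228) original px as predicted. The body is turned about +0.08 rad, and the top view agrees. I'll grasp at 66 mm height with that yaw.

Emit:
{"name": "move_arm", "arguments": {"fingers": [70,70,70,70,70,70,25,25,25,25,25,25], "dp": [[0,0.8,0],[0,1.6,0],[0,2.3,0],[0,2.8,0],[0,3.15,0],[0,3.15,0],[0,3.15,0],[0,3.15,0],[0,3.15,0],[0,3.15,0],[0,3.15,0],[0,3.15,0]], "rotation": [[0,-0.4,0],[0,-0.9,0],[0,-0.9,0],[0,-0.9,0],[0,-0.9,0],[0,-0.9,0],[0,-0.9,0],[0,-0.9,0],[0,-0.9,0],[0,-0.9,0],[0,-0.9,0],[0,-0.9,0]], "newtons": 18}}

```text
time: 19.98
ee_pos: [0.4396, 0.2935, 0.048]
tcp_rot: [0.519, -0.519, 0.48, -0.48]
contact_force: [-2.1, 0.6, 6.6]
opening: 0.035
```

Emit:
{"name": "move_arm", "arguments": {"fingers": [25,25,25,25,25,25], "dp": [[0,-0.4,0],[0,-1.1,0],[0,-1.8,0],[0,-2.3,0],[0,-2.4,0],[0,-2.4,0]], "rotation": [[0,0,0],[0,0,0],[0,0,0],[0,0,0],[0,0,0],[0,0,0]]}}

```text
time: 20.72
ee_pos: [0.4392, 0.2931, 0.1909]
tcp_rot: [-0.519, 0.519, -0.48, 0.48]
contact_force: [-1.1, -0.8, -1.1]
opening: 0.0338
```

```bash
python3 - <<'E'
from h import *
s,R=tool();print(s["ee_pos"],s["contact_force"],s["opening"]);togo([.557,.383,.19],-.04)
E
```

```text
[0.43918375 0.29307162 0.19086766] [-1.14603951 -0.77592535 -1.05317069] 0.03376166553371846
dp [-1.34   0.013  2.075]
rot [0.005 1.358 0.004]
rot [ 5.0000e-03 -3.4642e+01 -8.0000e-03]
```

Emit:
{"name": "move_arm", "arguments": {"fingers": [25,25,25,25,25,25,25,25], "dp": [[-0.2,0,0.3],[-0.5,0,0.8],[-0.85,0,1.3],[-1.2,0,1.8],[-1.34,0,2.07],[-1.34,0,2.07],[-1.34,0,2.07],[-1.34,0,2.07]], "rotation": [[0,0.2,0],[0,0.5,0],[0,0.9,0],[0,1.2,0],[0,1.36,0],[0,1.36,0],[0,1.36,0],[0,1.36,0]]}}

```text
time: 21.72
ee_pos: [0.5562, 0.3826, 0.191]
tcp_rot: [0.489, -0.49, 0.51, -0.51]
contact_force: [0.2, 0.3, -1.9]
opening: 0.0339
```

```bash
python3 - <<'E'
from h import *
im,K,W=cam("wrist");s,R=tool();print(s["ee_pos"],s["opening"]);np.savez("l.npz",im=im,K=K,W=W)
C=np.array([.557,.383,.023]);a=-.043
for x,y in((-.024,-.033),(.024,-.033),(-.024,.033),(.024,.033)):
    P=C+[x*np.cos(a)-y*np.sin(a),x*np.sin(a)+y*np.cos(a),0];p=proj(P,K,W);print(p.round(0));cv2.drawMarker(im,tuple(int(v) for v in p),(0,0,255),1,6,1)
cv2.imwrite("pics/l.png",cv2.resize(im[130:370,200:440],(600,600),interpolation=2));togo([.557,.383,.08],-.043)
E
```

```text
[0.55636518 0.38271138 0.19133581] 0.034062724929847604
[296. 249.]
[342. 249.]
[295. 185.]
[344. 185.]
dp [-0.006  1.856  0.011]
rot [0.006 0.033 0.005]
rot [ 7.0000e-03 -3.5967e+01 -1.0000e-02]
```

View pics/l.png

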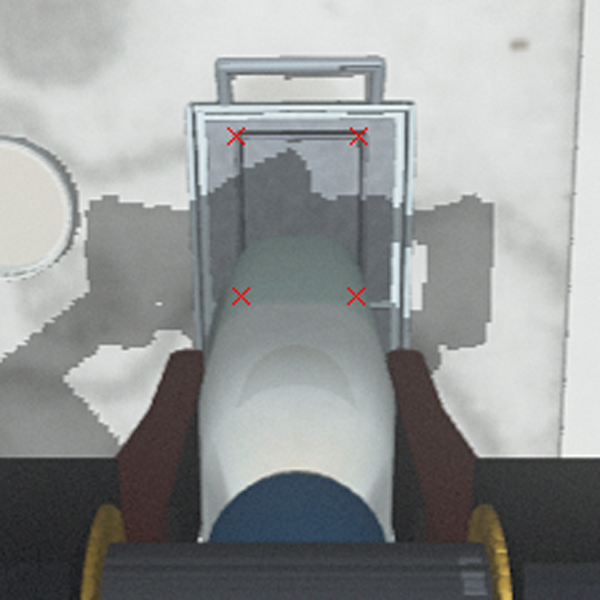

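The seat's inner walls sit about 2 px to +x of my markers and the orientation matches. I'll shift about 2.5 mm to +x and lower.

Emit:
{"name": "move_arm", "arguments": {"fingers": [25,25,25,25,25,25,25,25], "dp": [[-0.02,0.5,0.04],[-0.02,1.1,0.04],[-0.02,1.5,0.04],[-0.02,1.8,0.04],[-0.02,2.0,0.04],[-0.02,2.15,0.04],[-0.02,2.22,0.04],[-0.02,2.22,0.04]], "rotation": [[0,0,0],[0,0,0],[0,0,0],[0,0,0],[0,0,0],[0,0,0],[0,0,0],[0,0,0]]}}

```text
time: 22.78
ee_pos: [0.5596, 0.3844, 0.0584]
tcp_rot: [-0.49, 0.49, -0.51, 0.51]
contact_force: [-0.1, 0.4, -2.0]
opening: 0.0339
```

Emit:
{"name": "move_arm", "arguments": {"fingers": [25,25,25,60,60,60,60,60,60,60,60,60], "dp": [[0,0.03,0],[0,0.05,0],[0,0.05,0],[0,0.05,0],[0,0.05,0],[0,0.05,0],[0,-0.2,0],[0,-1,0],[0,-2,0],[0,-3,0],[0,-4,0],[0,-4,0]], "rotation": [[0,0,0],[0,0,0],[0,0,0],[0,0,0],[0,0,0],[0,0,0],[0,0,0],[0,0,0],[0,0,0],[0,0,0],[0,0,0],[0,0,0]]}}

```text
time: 24.28
ee_pos: [0.5619, 0.3859, 0.306]
tcp_rot: [-0.494, 0.486, -0.509, 0.511]
contact_force: [-0.0, -0.3, 0.5]
opening: 0.0604
```

```bash
python3 - <<'E'
from h import *
s,R=tool();print(s["ee_pos"],s["contact_force"],s["opening"])
im,K,W=cam("scene");w,Kw,Ww=cam("wrist")
cv2.imwrite("pics/n.png",np.vstack([cv2.resize(im[120:320,200:480],(600,428)),w[130:302,20:620]]))
b=cv2.imread("pics/scene0.png")
for n,p in dict(small=(397,213),dish=(311,277)).items():
    T=b[p[1]-22:p[1]+22,p[0]-16:p[0]+16];r=cv2.matchTemplate(im[p[1]-30:p[1]+30,p[0]-24:p[0]+24],T,5);print(n,cv2.minMaxLoc(r)[1::2])
E
```

```text
[0.56190354 0.38587921 0.30597694] [-0.04156356 -0.32466267  0.50348199] 0.060419667442706985
small (0.7789857387542725, (8, 7))
dish (0.5535807013511658, (8, 8))
```

View pics/n.png

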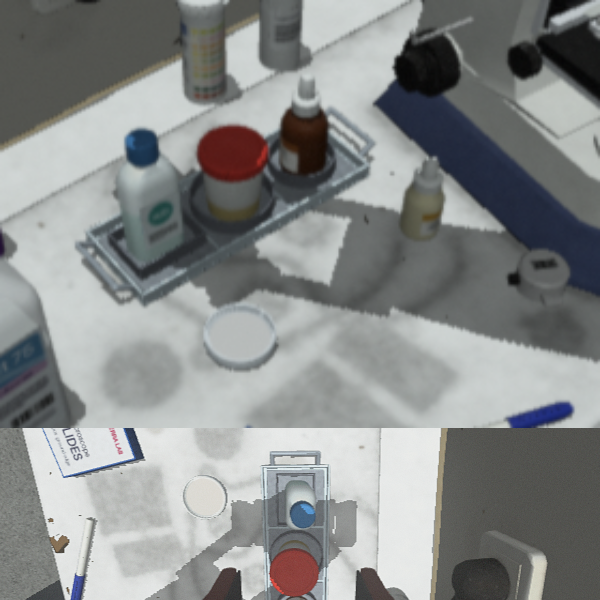

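All three stand upright in their seats. The dish and small dropper are unmoved, matching their first image to within a pixel, and the arm is clear.

```bash
python3 -c "
from plant import *
print(sign_off())"
```

```text
the job is handed in; nothing more can be done
None
```

The caddy is packed and handed in at about 24 s of the 88 s allowed. I packed the specimen cup in the wide seat, then the larger dropper bottle in the narrow seat, then the hand gel in the oblong seat with its long side along the seat's.

- **Last pictures:** the scene and wrist views show all three upright inside their seats and let go. The open gripper was about 0.3 m above the worktop, touching nothing.
- **Things left alone:** the small dropper and the dish matched their starting positions to within about 1 px. The dish's match score was low (0.55), probably from shadow, but by eye it is standing where it was. Nothing was tipped.
- **Disagreements:** close views put the narrow seat about 4–5 mm, and the oblong seat about 2.5 mm, from my first estimates. I corrected for both while lowering. Each grasp also briefly read 7–8 N of upward force on the tool, which I didn't explain; it was gone after lifting.

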